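# Hold a temple blank flush in the tilting hinge-drilling jig

## Robot

A 6-joint arm with a two-finger parallel gripper is mounted at the origin on the work surface. World frame = base frame: x ahead of the robot, y to its left, z up, the work surface at z = 0. Lengths are in mm, angles in rad, forces in N, time in s.
With the tool pointing down it reaches from about 250 to 775 mm from the base axis. Payload 4 kg.
Tool frame: the origin (TCP) lies midway between the tips of the shut fingers; the grasp point (between the pads) lies 19 mm behind it (manip.pinch_z is the distance from the TCP to the grasp point, in mm); z points along the fingers, y is the line along which they close (so a half turn about z gives the same grasp; the last joint's range is limited). The gripper opens to 94 mm and grips with 3 to 60 N. Pads are 16 mm wide; open, the fingers measure 119 mm over their backs; the gripper's body (75 mm by 177 mm) begins 78 mm behind the grasp point.
Start: joints at [-1.368, 0.087, 1.371, -0, 1.684, -0.103], TCP at [165.578, -524.504, 205.506] pointing down, gripper open.
Joint ranges: [-3.1, 3.1], [-0.76, 2.03], [0.27, 2.55], [-1.08, 4.22], [0.17, 2.65], [-2.57, 2.57]. Speed limits (rad/s): [2.79, 2.79, 3.14, 3.14, 3.14, 3.14].

## Interface

Orientations are given as a 3x3 rotation matrix whose columns are the frame's x, y, z axes.
In Python, from bench import manip gives the robot as it stands.
- The arm moves only by the tool play_rows, never from a script. Its argument "targets" is one flat list of numbers, 7 for each row, row after row: the shift along the tool's x, y, z scaled (see below), then the turn, a rotation vector about the tool's x, y, z scaled (see below), then the closure, from -1 (fully open) to 1 (shut), so that 0 is half open. A call has 1 to 5 rows; each row shifts and turns the commanded pose from where the row before left it, along the tool's axes as they then stand; what a row does not reach is not made up. The controller multiplies each number of a shift by 25 mm and each number of a turn by pi/2 rad. A row lasts 1/12 s, in which the tool goes at most 41.7 mm and 7.16 degrees, less where a joint would pass 70% of its speed; a pose out of reach is approached as far as the arm can. A call with a number of a shift or a turn outside -1 to 1 is refused whole. A call with a gripper value outside its range is refused whole. The fingers move at their own pace and stop on an object; the grip force is fixed at half the most. Time passes only in rows, so rows that do not move let the fingers close. It gives the time, the measured TCP pose, the force, the opening and the grip force at its end, in the units of the state.
- manip.get_obs(): the state, without advancing time (a new reading comes with each control period).
- manip.read_camera(name): name is "side" or "top"; returns a dict with "color" (420x560x3 uint8, red, green, blue), "K" (3x3 intrinsics, pixels), "R" (3x3) and "t" (3): a world point X has camera coordinates R X + t. Camera axes: x right, y down, z forward; pixel columns grow to the right and rows downward; lengths in mm; the calibration is good to about 2 mm. A picture is of the moment at which its call begins. There is no depth.
- manip.close_job(): hands the job in; it is judged then, once.
The state is a dict: "clock": time; "joint_pos": joint angles; "joint_vel": joint speeds; "effort": joint torques, N m; "position": TCP position; "tcp_rot": TCP orientation; "force": force on the tool from outside, world axes, zero at the start; "ft_torque": the same for the moment, N m; "grip_width": finger opening in mm; "finger_force": force on a finger pad.
Only numpy, scipy, OpenCV 4.12 (cv2) and the standard library are available. Lean on these libraries where they do the work, as an engineer would, in place of code of your own. Each camera call takes 0.05 s, during which the arm holds its last target. There are 200 camera calls.

## Task

Take the dark wooden temple blank off the green drying rest, slide one end of it down the sloped bed of the drilling jig, under the blue bridge and fully home against the stop without forcing it, and press it flat and flush on the bed. Finish while still holding it there with your fingers and pressing with a steady push of about 10 N, because the hinge hole will be drilled through the bush while you hold it. Leave the pale blank and everything else on the bench where it is.

Things in the scene. Friction and masses are not known exactly. Their poses are not given: they have to be found in the camera images.
- blank_centre (a point): Centre of the dark brown laminated wood temple blank, a plain rectangular slab 160 x 40 x 6 mm (its x, y, z), 25 to 52 g, loose. It starts flat on the drying rest. Both ends and both faces are alike. x runs along its length, z is square to its broad faces (up at the start).
- pale_blank_centre (a point): Centre of the pale wood blank, same size, lying beside the dark one on the same rest, 110 mm from it centre to centre (which one is on which side varies). Leave it alone.
- rest: Drying rest, fixed, wherever it stands: green board 180 (x) x 200 (y) x 8 mm, with two green rails along its y, each 12 mm wide, centred 60 mm either side of its centre in x, their tops 32 mm above the bench. The blanks lie along x across both rails, with room for fingertips between the rails, down to the board. Origin at the centre of its underside.
- jig: Base of the tilting drill jig, fixed, wherever it stands: grey plate 200 (x) x 84 (y) x 12 mm with two ears that carry the hinge of the bed 48 mm up, at its -x end. Origin at the centre of its underside; the bed rises towards +x of the jig. The jig stands with its low end roughly towards the robot (turned up to about 20 degrees).
- bed_stop (a point): Point on the upper face of the steel bed, mid-width, where it meets the stop at the low end of the slot. x runs up the slope along the bed, y across it, z square out of its face. The bed is locked at a slope of 11 to 26 degrees that varies from start to start. With the blank fully home and flush, the blank's centre is at x = 80, y = 0, z = 3 mm of this frame.
- slot_mouth (a point): Centre of the slot's mouth, 32 mm up the bed from the stop, 4 mm above its face; axes as bed_stop. Slot: 43 mm wide, 8 mm high, 32 mm deep, in a head 66 mm wide (1.5 mm below the bed's face beside the tongue), under a blue bridge whose top is 16 mm above the bed's face (brass bush to 22 mm). Flared sides and lip (up to 19 mm above the face) stand out to 46 mm from the stop.
- bed_tip (a point): Upper end of the bed, on its face, mid-width, 150 mm from the stop; axes as bed_stop. From 46 mm on the bed is a tongue (bed_tongue) only 22 mm wide, 12 mm thick, so fingers can straddle it while they hold the 40 mm wide blank by its long edges. Under it, 112 to 138 mm from the stop, hangs a clevis with a black locking knob, the knob 30 mm or more below the face.
- pencil: Flat yellow carpenter's pencil, about 165 x 12 x 7 mm, lying between jig and rest. Leave alone.
- caliper: Digital caliper, steel with a black head, 235 x 60 x 12 mm, lying on the bench. Leave alone.
- jar: Round jar with red lid, 72 mm across, 75 mm high; origin at the centre of its underside. Leave alone.
- glue: Slim blue bottle, 44 mm across, 115 mm high; origin at the centre of its underside. Leave alone.
- tape: Roll of yellow tape lying flat, 96 mm across, 24 mm high. Leave alone.
- frame: Finished horn-coloured spectacle front lying flat, about 140 x 50 x 6 mm. Leave alone.
- screwdriver: Screwdriver with a red handle, 200 mm long, lying on the bench. Leave alone.
- blank: The same dark blank as a body; origin at the centre of its underside, axes as blank_centre.
Mind the look-alikes: they are no part of the job. What is shaped like the blank but pink or turquoise is not meant.

How it is judged:
By the outcome, as a careful person would: the job done as asked, in the order asked, and still so for the second after the job is handed in, while the arm keeps its last pose, push and grip.
It also fails if it takes over 45 s, if anything falls off the work surface, if the arm or the gripper's body presses on something with over 40 N, if the wrist force passes 120 N, or if a joint passes its speed limit or range.

## Working session

There is one attempt and no reset: what is moved stays moved. The work goes in short steps, Python scripts to look and compute and a tool call to move; the robot and the scene stay as the last step left them, time stands still between calls to the robot, and variables do not carry over. Pictures are saved under pics/ and viewed, at most 10 in all, crops included, and the job is handed in when it is done.

Besides the shell and the picture viewer there is one more tool, called after "Request:" by a JSON object that holds its "fn" and its "kwargs". play_rows: Moves the arm, as the interface text tells. Shifts and turns lie within -1 to 1; 1 stands for 25 mm of shift or pi/2 rad of turn. Its arguments: {"type":"object","properties":{"targets":{"type":"array"}},"required":["targets"]}

```bash
ls; mkdir -p pics; python3 - <<'E'
from bench import manip
import cv2,numpy as np
for n in("top","side"):
    c=manip.read_camera(n); cv2.imwrite(f"pics/{n}0.png",c["color"][:,:,::-1])
    np.savez(f"{n}0.npz",**c)
    print(n,c["K"].tolist(),np.round(c["R"],4).tolist(),c["t"].tolist(), (-c["R"].T@c["t"]).round(0))
o=manip.get_obs();print(o)
E
```

```text
pics
top [[438.54300801109366, 0.0, 280.474344704003], [0.0, 438.54300801109366, 204.5077273979635], [0.0, 0.0, 1.0]] [[-0.0177, -0.9998, -0.0037], [-0.9918, 0.018, -0.1266], [0.1267, 0.0015, -0.9919]] [41.405629494022676, 567.5537026994965, 1709.6299423975354] [ 347.   29. 1768.]
side [[507.13760495755815, 0.0, 275.3692442593943], [0.0, 507.13760495755815, 206.12573007540917], [0.0, 0.0, 1.0]] [[-0.9946, -0.1041, -0.0001], [-0.0629, 0.6017, -0.7962], [0.0829, -0.7919, -0.605]] [533.1450597041245, 69.06352302504781, 1535.1265192251842] [ 407. 1230.  984.]
{'clock': 0.1, 'joint_pos': array([-1.36808589e+00,  8.79008806e-02,  1.37207603e+00, -4.35326136e-06,
        1.68360963e+00, -1.03099438e-01]), 'joint_vel': array([ 0.00148921, -0.00131451, -0.00499809, -0.00069601,  0.00124793,
       -0.00068286]), 'effort': array([ 2.00300965e-03, -3.41251123e+01, -3.03302336e+01,  7.20533263e-02,
        3.04045749e-02, -9.68026870e-05]), 'position': array([ 165.48151298, -524.00202099,  204.42415722]), 'tcp_rot': array([[ 9.53603626e-01,  3.01064711e-01, -4.05656294e-04],
       [ 3.01064918e-01, -9.53601649e-01,  1.95219008e-03],
       [ 2.00901032e-04, -1.98374442e-03, -9.99998012e-01]]), 'force': array([0.75820001, 0.65940605, 0.18846813]), 'ft_torque': array([ 0.02078805,  0.00506788, -0.01101291]), 'finger_force': 0.0, 'grip_width': 93.88086937230271}
```

View pics/top0.png

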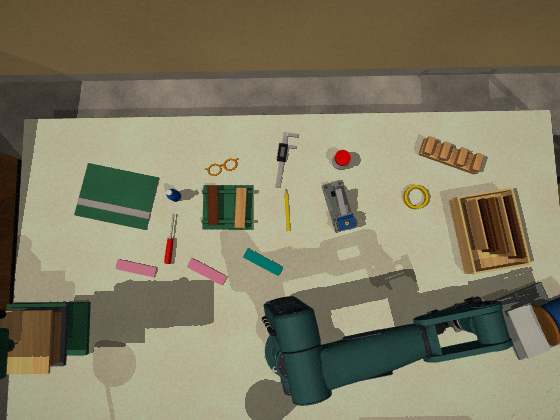

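View pics/side0.png

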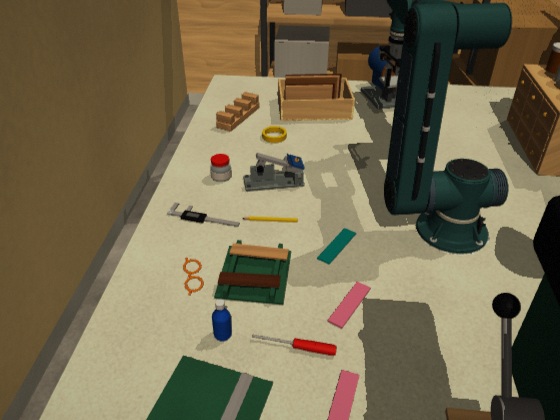

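The top view shows the rest at about (228,207), the dark blank at (213,205), the pale one at (240,207), the pencil at (288,210), and the jig at (340,207) with the blue bridge at (346,224). In the side view the dark blank is at (249,281) and the jig at (275,175). Next I'll enlarge these.

```bash
python3 - <<'E'
import cv2,numpy as np
t=cv2.imread("pics/top0.png");s=cv2.imread("pics/side0.png")
a=cv2.resize(t[175:240,315:365],(400,520),interpolation=cv2.INTER_CUBIC)
b=cv2.resize(s[145:195,240:310],(400,286),interpolation=cv2.INTER_CUBIC)
c=cv2.resize(t[180:235,198:260],(264,234),interpolation=cv2.INTER_CUBIC)
im=np.zeros((540,800,3),np.uint8);im[:520,:400]=a;im[:286,400:]=b;im[290:524,400:664]=c
cv2.imwrite("pics/crop1.png",im)
E
```

```text
(no output)
```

View pics/crop1.png

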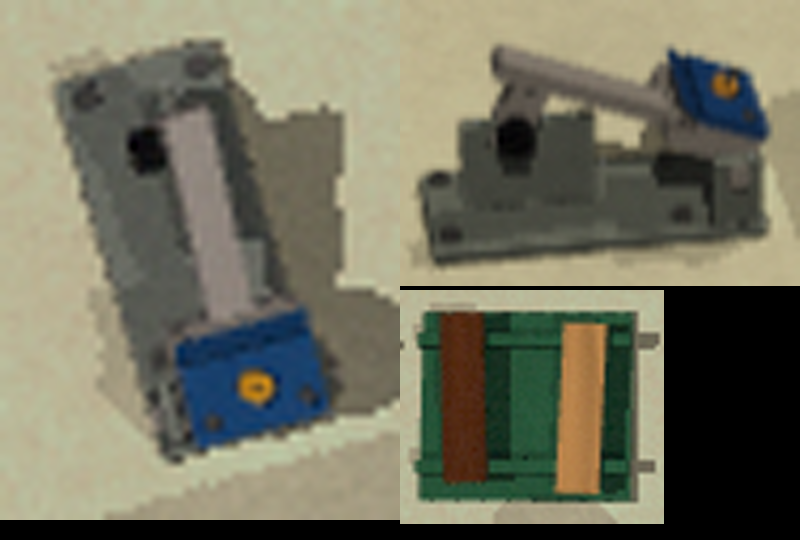

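The crops show the tongue running from its tip at top (338.5,189) to the bridge, and the brass bush at top (347,223) and side (297,160). Side tip is at about (257,155). Dark blank lies along the rest's x on the left. Next: masks and triangulation.

```bash
cat > h.py <<'E'
import cv2,numpy as np
def load(n): return dict(np.load(n+"0.npz"))
def ray(c,uv):
    d=c["R"].T@np.linalg.solve(c["K"],[uv[0],uv[1],1.]); return -c["R"].T@c["t"],d/np.linalg.norm(d)
def plane(c,uv,z):
    o,d=ray(c,uv); return o+d*(z-o[2])/d[2]
def tri(c1,p1,c2,p2):
    o1,d1=ray(c1,p1);o2,d2=ray(c2,p2)
    s=np.linalg.lstsq(np.c_[d1,-d2],o2-o1,rcond=None)[0]
    a,b=o1+s[0]*d1,o2+s[1]*d2; return (a+b)/2,np.linalg.norm(a-b)
def proj(c,X):
    p=c["K"]@(c["R"]@np.asarray(X,float)+c["t"]); return p[:2]/p[2]
def blob(c,lo,hi,box,vmin=0):
    x0,y0,x1,y1=box; hsv=cv2.cvtColor(c["color"],cv2.COLOR_RGB2HSV)
    m=np.zeros(hsv.shape[:2],np.uint8); m[y0:y1,x0:x1]=cv2.inRange(hsv,lo,hi)[y0:y1,x0:x1]
    n,l,st,ce=cv2.connectedComponentsWithStats(m); i=1+np.argmax(st[1:,4])
    ys,xs=np.where(l==i); return ce[i],cv2.minAreaRect(np.c_[xs,ys].astype(np.float32)),st[i,4],np.c_[xs,ys]
E
python3 - <<'E'
from h import *
np.set_printoptions(precision=1,suppress=True)
T,S=load("top"),load("side")
for n,c,bx in(("top",T,(198,180,235,235)),("side",S,(210,262,290,300))):
    for nm,b in(("dark",bx),):
        ce,r,a,p=blob(c,(0,100,40),(12,255,140),b); print(n,nm,ce,r,a,plane(c,ce,38))
        for q in cv2.boxPoints(r): print(plane(c,q,38))
ce,r,a,p=blob(T,(8,80,130),(20,200,255),(228,180,260,235)); print("pale",ce,r,plane(T,ce,38))
B=[]
for c,bx in((T,(335,210,360,235)),(S,(285,150,310,172))):
    ce,r,a,p=blob(c,(10,130,130),(30,255,255),bx); print("bush",ce,a); B.append(ce)
print("bush",tri(T,B[0],S,B[1]))
for c,bx in((T,(335,205,360,235)),(S,(280,145,310,175))):
    ce,r,a,p=blob(c,(100,120,30),(125,255,255),bx); print("blue",ce,r,cv2.boxPoints(r))
t=T["color"][187:214:3,332:350]; print(t.sum(2)//3); 
s=S["color"]
for x in range(255,282,4): print(x, s[148:168,x].sum(1)//3)
print(s[151:161,252:262].sum(2)//3)
E
```

```text
top dark [212.4 205.3] ((212.5, 204.5), (39.0, 9.0), 90.0) 358 [569.8 302.   38. ]
[651.9 319.8  38. ]
[651.3 283.8  38. ]
[494.8 283.7  38. ]
[495.4 319.3  38. ]
side dark [248.9 279.4] ((248.58251953125, 279.5423889160156), (61.015533447265625, 12.056173324584961), 3.2397000789642334) 699 [572.5 310.9  38. ]
[649.6 334.7  38. ]
[656.2 291.6  38. ]
[495.4 287.6  38. ]
[492.9 330.5  38. ]
pale [240.  207.5] ((240.02491760253906, 207.47738647460938), (9.798421859741211, 39.383949279785156), 2.726310968399048) [558.7 192.1  38. ]
bush [346.5 223. ] 11
bush [295.7 159.3] 3
bush (array([ 488.5, -222.4,   77.3]), np.float64(4.401562114600392))
blue [345.9 221.6] ((345.943359375, 221.80191040039062), (12.774530410766602, 17.307430267333984), 74.05460357666016) [[335.9 218. ]
 [352.5 213.3]
 [356.  225.6]
 [339.4 230.3]]
blue [294.7 161.6] ((294.9000244140625, 161.30001831054688), (19.606121063232422, 9.486833572387695), 18.434947967529297) [[284.1 162.7]
 [287.1 153.7]
 [305.7 159.9]
 [302.7 168.9]]
[[ 74  74  59  94  90  59  62  61  60  56  54  61  97  97  98 172 176 174]
 [ 86  63  74 10
[... 924 characters left out ...]
 66  67]
271 [169 166 166 166 164 162 164 163 142 115 116 108  86  82 109 127  78  53
  63  65]
275 [166 165 167 168 169 168 164 164 167 151 116 115 107  91  83  92 136 172
 170 168]
279 [165 166 168 167 166 166 166 167 164 167 155 123 116 108  89  82  92 133
 172 169]
[[171 168 168 165 168 168 168 169 171 170]
 [168 169 168 167 157 149 158 161 166 170]
 [169 168 168 166 122 100 126 135 145 151]
 [170 172 170 154  81  91 118 119 119 119]
 [170 169 168 145  64  85 110 116 117 119]
 [170 170 170 161  62  71  91  99 106 110]
 [168 167 169 164  84  80  81  83  81  89]
 [169 167 170 167 126  93  90  83  83  83]
 [170 171 171 169 154 127  90  71  81  85]
 [174 174 170 171 168 149  57  54  80  81]]
```

```bash
python3 - <<'E'
from h import *
np.set_printoptions(precision=2,suppress=True)
T,S=load("top"),load("side")
tg=T["color"].mean(2);sg=S["color"].mean(2)
P=[]
for r in range(190,212):   # centre of the bright strip, subpixel at half level
    c0=338+(r-190)*0.229; a=np.arange(int(c0)-6,int(c0)+7); w=np.clip((tg[r,a]-100)/33,0,1)
    near=abs(a-c0)<=4; P.append(((a*w)[near].sum()/w[near].sum(),r))
P=np.array(P); ft=np.polyfit(P[:,1],P[:,0],1); print("top line",ft,np.std(P[:,0]-np.polyval(ft,P[:,1])))
Q=[]
for u in range(259,281):
    v=sg[145:170,u]; i=np.where(v<125)[0][0]   # first face pixel
    k=i-1; top=145+k+.5-np.clip((167-v[k])/50,0,1)
    j=i
    while v[j]>112: j+=1
    bot=145+j-.5+np.clip((v[j]-84)/32,0,1); Q.append((u,(top+bot)/2,bot-top))
Q=np.array(Q); fs=np.polyfit(Q[:,0],Q[:,1],1); print("side",fs,np.std(Q[:,1]-np.polyval(fs,Q[:,0])),Q[:,2])
def pl(c,a,b):
    o,d=ray(c,a);_,e=ray(c,b);n=np.cross(d,e);n/=np.linalg.norm(n);return n,n@o
n1,k1=pl(T,(np.polyval(ft,190),190),(np.polyval(ft,211),211)); n2,k2=pl(S,(259,np.polyval(fs,259)),(279,np.polyval(fs,279)))
d=np.cross(n1,n2);d/=np.linalg.norm(d); d*=np.sign(d[0])
p0=np.linalg.lstsq(np.array([n1,n2,d]),[k1,k2,d@np.array([600,-210,90])],rcond=None)[0]
print("dir",d,"yaw",np.degrees(np.arctan2(d[1],d[0])),"slope",np.degrees(np.arcsin(d[2])))
for s in range(-120,61,15): X=p0+s*d; print(s,X,proj(T,X),proj(S,X))
print(tg[184:194,334:342]); print(S["color"][150:172,283:310].argmax(2))
# blank yaw
for n,c,bx in(("top",T,(198,180,235,235)),("side",S,(210,262,290,300))):
    _,_,_,p=blob(c,(0,100,40),(12,255,140),bx); W=np.array([plane(c,q,38)[:2] for q in p]); W-=W.mean(0)
    v=np.linalg.svd(W,full_matrices=False)[2][0]; print(n,np.degrees(np.arctan(v[1]/v[0])))
E
```

```text
top line [  0.24 292.57] 0.11038009500680719
side [ 0.28 82.53] 0.11304396889218975 [3.1  3.14 3.14 3.27 2.94 3.21 2.65 3.33 3.18 3.15 3.29 3.03 3.27 3.
 3.35 3.13 3.06 2.59 3.03 3.19 2.99 3.3 ]
dir [0.89 0.24 0.39] yaw 15.217675164376454 slope 22.842694053466694
-120 [ 484.51 -224.08   54.22] [346.04 223.95] [297.36 165.01]
-105 [ 497.84 -220.45   60.04] [345.2  220.44] [293.4  163.91]
-90 [ 511.18 -216.83   65.87] [344.36 216.91] [289.4  162.81]
-75 [ 524.52 -213.2    71.69] [343.51 213.36] [285.39 161.69]
-60 [ 537.86 -209.57   77.51] [342.66 209.8 ] [281.34 160.57]
-45 [ 551.2  -205.94   83.34] [341.8  206.22] [277.28 159.44]
-30 [ 564.54 -202.31   89.16] [340.95 202.62] [273.18 158.31]
-15 [ 577.88 -198.68   94.98] [340.08 199.  ] [269.07 157.17]
0 [ 591.22 -195.05  100.81] [339.21 195.37] [264.92 156.02]
15 [ 604.56 -191.43  106.63] [338.34 191.72] [260.75 154.86]
30 [ 617.89 -187.8   112.45] [337.47 188.05] [256.55 153.69]
45 [ 631.23 -184.17  118.27] [336.59 184.37] [252.33 152.52]
60 [ 644.57 -180.54  124.1 ] [335.7  180.66] [248.08 151.34]
[[101.33 102.67 105.   100.    80.
[... 1157 characters left out ...]
0 0 2 2 2 0 0 0 0 0 0 0 0]
 [0 0 0 0 0 2 2 2 2 2 2 2 0 0 0 0 2 2 2 1 0 0 0 0 0 0 0]
 [0 0 0 0 0 0 2 2 2 2 2 2 2 2 2 2 2 2 2 2 0 0 0 0 0 0 0]
 [0 0 0 0 0 0 2 2 2 2 2 2 2 2 2 2 2 2 2 2 0 0 0 0 0 0 0]
 [0 0 0 0 0 0 0 2 2 2 2 2 2 2 2 2 2 2 2 2 2 0 0 0 0 0 0]
 [0 0 0 0 0 0 0 0 2 2 2 2 2 2 2 2 2 2 2 2 2 0 0 0 0 0 0]
 [0 0 0 0 0 0 0 0 0 2 2 2 2 2 2 2 2 2 2 2 2 1 0 0 0 0 0]
 [0 0 0 0 0 0 0 0 0 0 0 2 2 2 2 2 2 2 2 2 2 2 0 0 0 0 0]
 [0 0 0 0 0 0 0 0 0 0 0 0 0 0 0 2 2 2 2 2 2 1 0 0 0 0 0]
 [0 0 0 0 0 0 0 0 0 0 0 0 0 0 0 0 0 0 2 2 2 0 0 0 0 0 0]
 [0 0 0 0 0 0 0 0 0 0 0 0 0 0 0 0 0 0 0 0 0 0 0 0 0 0 0]
 [0 0 0 0 0 0 0 0 0 0 0 0 0 0 0 0 0 0 0 0 0 0 0 0 0 0 0]]
top 1.329028503310482
side 1.3419858426188043
```

Request:
{"fn": "play_rows", "kwargs": {"targets": [0,0,0,0,0,0.06,-1,0,0,0,0,0,0.06,-1,0,0,0,0,0,0.06,-1,0.53,-1,0,0,0,0,-1,0.53,-1,0,0,0,0,-1]}}

```text
clock: 0.52
position: [190.5, -473.6, 204.1]
tcp_rot: [[1.0, 0.021, -0.001], [0.021, -1.0, 0.002], [-0.001, -0.002, -1.0]]
force: [0.7, 0.7, 0.3]
grip_width: 93.8
finger_force: 0.0
```

Request:
{"fn": "play_rows", "kwargs": {"targets": [0.53,-1,0,0,0,0,-1,0.53,-1,0,0,0,0,-1,0.53,-1,0,0,0,0,-1,0.53,-1,0,0,0,0,-1,0.53,-1,0,0,0,0,-1]}}

```text
clock: 0.93
position: [254.5, -345.9, 205.0]
tcp_rot: [[1.0, 0.023, -0.0], [0.023, -1.0, 0.001], [-0.0, -0.001, -1.0]]
force: [1.1, 0.2, -0.1]
grip_width: 94.2
finger_force: 0.0
```

Request:
{"fn": "play_rows", "kwargs": {"targets": [0.52,-1,0,0,0,0,-1,0.52,-1,0,0,0,0,-1,0.52,-1,0,0,0,0,-1,0.52,-1,0,0,0,0,-1,0.52,-1,0,0,0,0,-1]}}

```text
clock: 1.35
position: [316.5, -219.5, 205.1]
tcp_rot: [[1.0, 0.023, -0.0], [0.023, -1.0, 0.0], [-0.0, -0.0, -1.0]]
force: [0.1, -0.9, -0.2]
grip_width: 94.2
finger_force: 0.0
```

Request:
{"fn": "play_rows", "kwargs": {"targets": [0.52,-1,0,0,0,0,-1,0.52,-1,0,0,0,0,-1,0.52,-1,0,0,0,0,-1,0.52,-1,0,0,0,0,-1,0.52,-1,0,0,0,0,-1]}}

```text
clock: 1.77
position: [378.5, -93.0, 205.1]
tcp_rot: [[1.0, 0.023, -0.0], [0.023, -1.0, 0.0], [-0.0, -0.0, -1.0]]
force: [0.5, -0.0, -0.3]
grip_width: 93.8
finger_force: 0.0
```

Request:
{"fn": "play_rows", "kwargs": {"targets": [0.52,-1,0,0,0,0,-1,0.52,-1,0,0,0,0,-1,0.52,-1,0,0,0,0,-1,0.52,-1,0,0,0,0,-1,0.52,-1,0,0,0,0,-1]}}

```text
clock: 2.18
position: [440.6, 33.4, 205.0]
tcp_rot: [[1.0, 0.023, -0.001], [0.023, -1.0, -0.0], [-0.001, 0.0, -1.0]]
force: [0.9, -0.6, -1.4]
grip_width: 94.2
finger_force: 0.0
```

Request:
{"fn": "play_rows", "kwargs": {"targets": [0.52,-1,0,0,0,0,-1,0.52,-1,0,0,0,0,-1,0.52,-1,0,0,0,0,-1,0.52,-1,0,0,0,0,-1,0.52,-1,0,0,0,0,-1]}}

```text
clock: 2.6
position: [502.8, 159.8, 204.8]
tcp_rot: [[1.0, 0.023, -0.001], [0.023, -1.0, -0.0], [-0.001, 0.0, -1.0]]
force: [-0.3, -0.2, -0.3]
grip_width: 94.1
finger_force: 0.0
```

Request:
{"fn": "play_rows", "kwargs": {"targets": [0.5,-1,0,0,0,0,-1,0.5,-1,0,0,0,0,-1,0.5,-1,0,0,0,0,-1,0.5,-1,0,0,0,0,-1,0.5,-0.8,0,0,0,0,-1]}}

```text
clock: 3.02
position: [562.3, 281.7, 204.5]
tcp_rot: [[1.0, 0.024, -0.001], [0.024, -1.0, -0.0], [-0.001, 0.0, -1.0]]
force: [-0.2, 0.5, 0.1]
grip_width: 94.2
finger_force: 0.0
```

Request:
{"fn": "play_rows", "kwargs": {"targets": [0.35,-0.92,0,0,0,0,-1,0,0,1,0,0,0,-1,0,0,1,0,0,0,-1,0,0,1,0,0,0,-1,0,0,1,0,0,0,-1]}}

```text
clock: 3.43
position: [570.2, 303.2, 103.5]
tcp_rot: [[1.0, 0.023, -0.001], [0.023, -1.0, -0.001], [-0.001, 0.001, -1.0]]
force: [0.3, 0.8, 0.1]
grip_width: 93.9
finger_force: 0.0
```

```bash
python3 - <<'E'
from bench import manip
import cv2,numpy as np
t=manip.read_camera("top")["color"][:,:,::-1];s=manip.read_camera("side")["color"][:,:,::-1]
a=cv2.resize(t[165:245,180:280],(500,400),interpolation=cv2.INTER_CUBIC)
b=cv2.resize(s[190:310,210:310],(300,360),interpolation=cv2.INTER_CUBIC)
im=np.zeros((400,800,3),np.uint8);im[:,:500]=a;im[:360,500:]=b;cv2.imwrite("pics/g1.png",im)
E
```

```text
(no output)
```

View pics/g1.png

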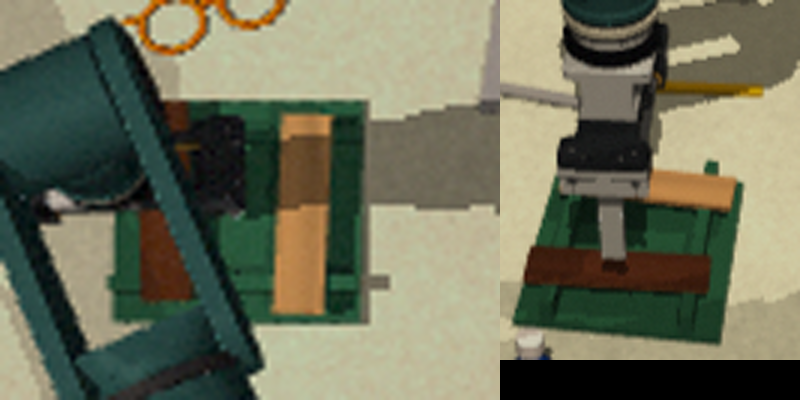

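The near finger is over the blank's middle, at side-crop (612,265), and the blank at (617,270) hasn't moved. Lowering and closing.

Request:
{"fn": "play_rows", "kwargs": {"targets": [0,0,1,0,0,0,-1,0,0,1,0,0,0,-1,0,0,1,0,0,0,-1,0,0,0.5,0,0,0,-1,0,0,0,0,0,0,0]}}

```text
clock: 3.95
position: [568.6, 302.1, 15.0]
tcp_rot: [[1.0, 0.023, -0.006], [0.023, -1.0, -0.003], [-0.006, 0.002, -1.0]]
force: [-0.4, -0.4, -0.7]
grip_width: 90.2
finger_force: 0.0
```

Request:
{"fn": "play_rows", "kwargs": {"targets": [0,0,0,0,0,0,0,0,0,0,0,0,0,0,0,0,0,0,0,0,0.5,0,0,0,0,0,0,1,0,0,0,0,0,0,1]}}

```text
clock: 4.37
position: [571.5, 303.4, 19.6]
tcp_rot: [[1.0, 0.023, 0.002], [0.023, -1.0, 0.001], [0.002, -0.001, -1.0]]
force: [-0.2, 0.1, -0.8]
grip_width: 57.5
finger_force: 0.0
```

Request:
{"fn": "play_rows", "kwargs": {"targets": [0,0,0,0,0,0,1,0,0,0,0,0,0,1,0,0,0,0,0,0,1,0,0,0,0,0,0,1,0,0,0,0,0,0,1]}}

```text
clock: 4.78
position: [570.7, 303.1, 18.2]
tcp_rot: [[1.0, 0.023, 0.0], [0.023, -1.0, -0.0], [0.0, 0.0, -1.0]]
force: [-0.4, -0.1, 0.9]
grip_width: 39.3
finger_force: 30.0
```

Request:
{"fn": "play_rows", "kwargs": {"targets": [0,0,-0.5,0,0,0,1,0,0,-1,0,0,0,1,0,0,-1,0,0,0,1,0,0,-1,0,0,0,1,0,0,-1,0,0,0,1]}}

```text
clock: 5.2
position: [570.5, 303.0, 132.3]
tcp_rot: [[1.0, 0.023, 0.0], [0.023, -1.0, 0.0], [0.0, -0.0, -1.0]]
force: [-0.3, 0.2, 0.7]
grip_width: 39.3
finger_force: 30.0
```

Request:
{"fn": "play_rows", "kwargs": {"targets": [0,0,-1,0,0,0,1,0,0,-1,0,0,0,1,0,0,-0.5,0,0,0,1,0.05,0.5,0,0,0,0,1,0.05,1,0,0,0,0,1]}}

```text
clock: 5.62
position: [573.9, 266.9, 193.3]
tcp_rot: [[1.0, 0.027, 0.001], [0.027, -1.0, 0.001], [0.001, -0.001, -1.0]]
force: [-0.3, -0.6, 0.1]
grip_width: 39.2
finger_force: 30.0
```

Request:
{"fn": "play_rows", "kwargs": {"targets": [0.05,1,0,0,0,0,1,0.05,1,0,0,0,0,1,0.05,1,0,0,0,0,1,0.05,1,0,0,0,0,1,0.05,1,0,0,0,0,1]}}

```text
clock: 6.03
position: [582.0, 138.5, 190.7]
tcp_rot: [[1.0, 0.023, -0.004], [0.023, -1.0, -0.001], [-0.004, 0.001, -1.0]]
force: [0.8, 0.8, -0.2]
grip_width: 39.8
finger_force: 30.0
```

Request:
{"fn": "play_rows", "kwargs": {"targets": [0.05,1,0,0,0,0,1,0.05,1,0,0,0,0,1,0.05,1,0,0,0,0,1,0.05,1,0,0,0,0,1,0.05,1,0,0,0,0,1]}}

```text
clock: 6.45
position: [590.9, 13.9, 190.7]
tcp_rot: [[1.0, 0.022, -0.004], [0.022, -1.0, -0.0], [-0.004, 0.0, -1.0]]
force: [1.1, 0.5, 0.0]
grip_width: 39.2
finger_force: 30.0
```

Request:
{"fn": "play_rows", "kwargs": {"targets": [0.05,1,0,0,0,0,1,0.05,1,0,0,0,0,1,0.05,1,0,0,0,0,1,0.05,1,0,0,0,0,1,0.05,0.5,0,0,0,0,1]}}

```text
clock: 6.87
position: [599.7, -99.8, 190.7]
tcp_rot: [[1.0, 0.02, -0.004], [0.02, -1.0, -0.001], [-0.004, 0.001, -1.0]]
force: [-0.3, -0.3, -0.8]
grip_width: 39.4
finger_force: 30.0
```

```bash
cat > plan.py <<'E'
import sys
from h import *
from bench import manip
from scipy.spatial.transform import Rotation as Ro
np.set_printoptions(precision=3,suppress=True)
yaw,sl=np.radians([15.2,22.8]); STOP=np.array([483.6,-224.3,53.8]); OFF=np.array([0,0,16.8]) # blank centre -> TCP, along tool
d=np.array([np.cos(sl)*np.cos(yaw),np.cos(sl)*np.sin(yaw),np.sin(sl)]); n=np.array([-np.sin(sl)*np.cos(yaw),-np.sin(sl)*np.sin(yaw),np.cos(sl)])
RB=np.c_[d,np.cross(n,d),n]            # bed frame
RT=np.c_[d,np.cross(-n,d),-n]          # wanted tool
if __name__=="__main__":
    o=manip.get_obs(); R=o["tcp_rot"]; p=o["position"]
    rv=Ro.from_matrix(R.T@RT).as_rotvec()
    print("clock",o["clock"],"TCP",p,"turn(units, total)",rv/(np.pi/2),"deg",np.degrees(rv))
    print("blank centre in bed frame",RB.T@(p-RT@OFF-STOP),"force bed",RB.T@o["force"],"torque bed",RB.T@o["ft_torque"],"grip",o["grip_width"],o["finger_force"])
    if len(sys.argv)>1:
        tgt=np.array([float(v) for v in sys.argv[1:4]]); tp=STOP+RB@tgt+RT@OFF
        print("TCP target",tp,"shift/25 now",R.T@(tp-p)/25,"after turn",RT.T@(tp-p)/25)
E
python3 plan.py 155 0 45
```

```text
clock 6.8667 TCP [599.654 -99.808 190.661] turn(units, total) [ 0.031  0.255 -0.154] deg [  2.805  22.911 -13.878]
blank centre in bed frame [186.369  89.709  86.919] force bed [-0.657 -0.178 -0.592] torque bed [ 0.034 -0.04  -0.024] grip 39.37064248711717 29.999565482139587
TCP target [ 610.944 -189.701  139.861] shift/25 now [0.388 3.603 2.033] after turn [-1.255  3.588  1.677]
```

Request:
{"fn": "play_rows", "kwargs": {"targets": [0,0,0,0.006,0.051,-0.031,1,0,0,0,0.006,0.051,-0.031,1,0,0,0,0.006,0.051,-0.031,1,0,0,0,0.006,0.051,-0.031,1,0,0,0,0.006,0.051,-0.031,1]}}

```text
clock: 7.28
position: [600.4, -96.0, 192.1]
tcp_rot: [[0.885, 0.269, 0.38], [0.248, -0.963, 0.103], [0.394, 0.003, -0.919]]
force: [-1.5, -0.5, 0.2]
grip_width: 39.4
finger_force: 30.0
```

Request:
{"fn": "play_rows", "kwargs": {"targets": [-0.31,0.9,0.42,0,0,0,1,-0.31,0.9,0.42,0,0,0,1,-0.31,0.9,0.42,0,0,0,1,-0.31,0.9,0.42,0,0,0,1,0,0,0,0,0,0,1]}}

```text
clock: 7.7
position: [610.9, -189.1, 136.9]
tcp_rot: [[0.891, 0.262, 0.372], [0.242, -0.965, 0.102], [0.385, -0.001, -0.923]]
force: [-0.3, 0.2, -1.2]
grip_width: 39.5
finger_force: 30.0
```

```bash
python3 plan.py 142 0 14; python3 - <<'E'
from bench import manip
import cv2,numpy as np
c=manip.read_camera("top");np.savez("top1.npz",**c);t=c["color"][:,:,::-1];c=manip.read_camera("side");np.savez("side1.npz",**c);s=c["color"][:,:,::-1]
a=cv2.resize(t[165:245,310:370],(360,480),interpolation=cv2.INTER_CUBIC)
b=cv2.resize(s[125:200,230:315],(440,388),interpolation=cv2.INTER_CUBIC)
im=np.zeros((480,800,3),np.uint8);im[:,:360]=a;im[:388,360:]=b;cv2.imwrite("pics/j1.png",im)
E
```

```text
clock 7.7 TCP [ 610.948 -189.081  136.862] turn(units, total) [-0.001  0.001 -0.   ] deg [-0.082  0.133 -0.021]
blank centre in bed frame [153.991   0.597  42.17 ] force bed [-0.677  0.259 -1.044] torque bed [-0.008  0.194  0.005] grip 39.454832275740415 29.999030828475952
TCP target [ 610.972 -189.694  106.246] shift/25 now [-0.477  0.026  1.128] after turn [-0.48   0.024  1.127]
```

View pics/j1.png

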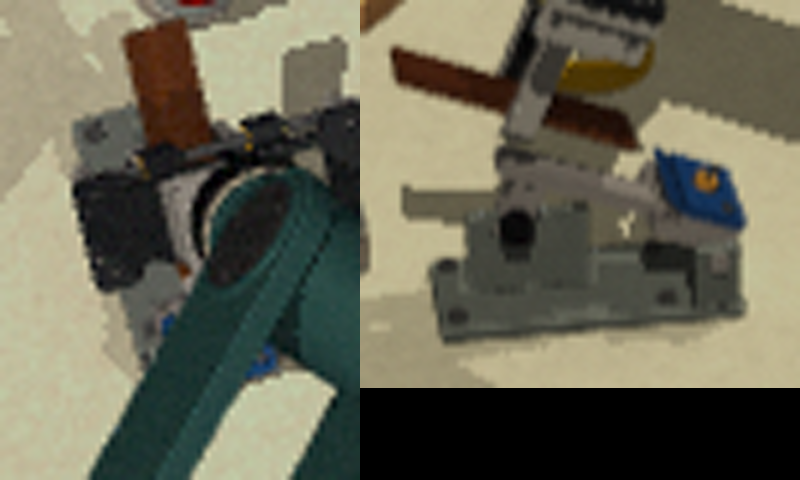

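The side crop shows the blank held parallel above the tongue, with its lower end at (637,140) short of the blue bridge. The top crop shows its far end at (155,30), aligned with the jig. Next I'll check camera-to-robot bias using the held blank.

```bash
python3 - <<'E'
from h import *
from plan import *
T,S=[dict(np.load(f)) for f in("top1.npz","side1.npz")]
p=np.array([610.95,-189.08,136.86]); C=p-RT@OFF
_,_,a,P=blob(T,(0,90,30),(15,255,150),(325,160,350,190)); print(a)
for r in range(170,187,4):
    u=P[P[:,1]==r,0]; 
    s=np.linspace(0,85,500); q=np.array([proj(T,C+x*d) for x in s]); k=np.argmin(abs(q[:,1]-r)); print("top row",r,u.min(),u.max(),(u.min()+u.max())/2,"pred",q[k,0])
print("top end row",P[:,1].min(), "pred",proj(T,C+80*d+RB[:,1]*0))
_,_,a,P=blob(S,(0,90,20),(15,255,150),(232,130,262,155)); print(a)
for c in range(240,256,3):
    v=P[P[:,0]==c,1]; q=np.array([proj(S,C+x*d) for x in s]); k=np.argmin(abs(q[:,0]-c)); print("side col",c,v.min(),v.max(),(v.min()+v.max())/2,"pred",q[k,1])
print("side end",P[:,0].min(),proj(S,C+80*d))
_,_,a,P=blob(S,(0,90,20),(15,255,150),(262,140,290,160)); print("low end",a,P[:,0].max(),"pred",proj(S,C-80*d))
E
```

```text
219
top row 170 332 340 336.0 pred 335.03020535461206
top row 174 331 341 336.0 pred 335.98630928599334
top row 178 332 342 337.0 pred 336.93740029111467
top row 182 333 343 338.0 pred 337.8835176916282
top row 186 334 344 339.0 pred 338.83490367749346
top end row 168 pred [334.898 169.428]
155
side col 240 135 141 138.0 pred 137.03196479069248
side col 243 136 142 139.0 pred 137.88492100627465
side col 246 137 142 139.5 pred 138.74822417861046
side col 249 138 143 140.5 pred 139.5935946277531
side col 252 139 144 141.5 pred 140.44923704533915
side col 255 140 145 142.5 pred 141.31498856825206
side end 236 [237.339 136.266]
low end 115 282 pred [282.771 149.249]
```

```bash
sed -i 's/53\.8\]/57.3]/' plan.py; python3 plan.py 142 0 10
```

```text
clock 7.8 TCP [ 612.242 -186.318  140.218] turn(units, total) [-0.001 -0.001  0.001] deg [-0.111 -0.098  0.127]
blank centre in bed frame [155.754   2.925  41.273] force bed [ 0.755 -0.152 -0.206] torque bed [0.012 0.171 0.017] grip 39.51021665869328 29.999554753303528
TCP target [ 612.468 -189.287  106.059] shift/25 now [-0.553  0.118  1.25 ] after turn [-0.55   0.117  1.251]
```

Request:
{"fn": "play_rows", "kwargs": {"targets": [-0.28,0.06,0.4,0,0,0,1,-0.27,0.06,0.4,0,0,0,1,0,0,0,0,0,0,1,0,0,0,0,0,0,1,0,0,0,0,0,0,1]}}

```text
clock: 8.22
position: [609.6, -190.0, 118.7]
tcp_rot: [[0.886, 0.267, 0.378], [0.246, -0.964, 0.102], [0.392, 0.002, -0.92]]
force: [-0.3, -0.7, -0.6]
grip_width: 39.4
finger_force: 30.0
```

Request:
{"fn": "play_rows", "kwargs": {"targets": [0,0,0,0,0,0,1,0,0,0,0,0,0,1,0,0,0,0,0,0,1]}}

```text
clock: 8.47
position: [609.9, -190.7, 119.4]
tcp_rot: [[0.886, 0.266, 0.379], [0.246, -0.964, 0.101], [0.392, 0.003, -0.92]]
force: [-0.9, 0.2, -0.8]
grip_width: 39.8
finger_force: 30.0
```

```bash
python3 - <<'E'
from h import *
from plan import *
o0=manip.get_obs()["position"]; T=manip.read_camera("top"); o1=manip.get_obs()["position"]; S=manip.read_camera("side"); o2=manip.get_obs()["position"]; print(o0,o1,o2)
p=o1; C=p-RT@OFF; s=np.linspace(-80,80,900)
_,_,a,P=blob(T,(0,90,30),(15,255,150),(325,160,350,190))
q=np.array([proj(T,C+x*d) for x in s])
e=[np.mean(P[P[:,1]==r,0])-np.interp(r,q[::-1,1],q[::-1,0]) for r in range(P[:,1].min()+4,P[:,1].max()-1)]; print("top du",np.mean(e),np.std(e),"end row",P[:,1].min(),proj(T,C+80*d))
_,_,a,P=blob(S,(0,90,20),(15,255,150),(232,130,262,165))
q=np.array([proj(S,C+x*d) for x in s])
e=[np.mean(P[P[:,0]==c,1])-np.interp(c,q[::-1,0],q[::-1,1]) for c in range(P[:,0].min()+3,P[:,0].max()-2)]; print("side dv",np.mean(e),np.std(e),"end",P[:,0].min(),proj(S,C+80*d))
cv2.imwrite("pics/s2.png",cv2.resize(S["color"][125:200,230:315,::-1],(680,600),interpolation=cv2.INTER_CUBIC))
E
python3 plan.py 142 0 10
```

```text
[ 609.938 -190.731  119.362] [ 609.851 -190.718  119.231] [ 609.777 -190.756  119.069]
top du 0.13738831483654698 0.2662706640763671 end row 169 [334.783 170.686]
side dv 0.9796698094794121 0.19324301868841445 end 237 [238.01  140.863]
clock 8.5667 TCP [ 609.777 -190.756  119.069] turn(units, total) [ 0.001 -0.003  0.003] deg [ 0.069 -0.275  0.287]
blank centre in bed frame [144.293  -0.711  23.149] force bed [ 0.023 -0.428 -0.614] torque bed [ 0.047  0.183 -0.012] grip 39.50518460039754 29.999502897262573
TCP target [ 612.468 -189.287  106.059] shift/25 now [-0.094 -0.03   0.525] after turn [-0.092 -0.028  0.526]
```

```bash
sed -i 's/-224\.3/-223.4/' plan.py
```

Request:
{"fn": "play_rows", "kwargs": {"targets": [-0.05,-0.06,0.3,0,0,0,1,-0.05,0,0.3,0,0,0,1,0,0,0.04,0,0,0,1,0,0,0.02,0,0,0,1,0,0,0,0,0,0,1]}}

```text
clock: 8.98
position: [613.0, -188.0, 101.7]
tcp_rot: [[0.887, 0.266, 0.377], [0.246, -0.964, 0.102], [0.391, 0.002, -0.92]]
force: [-0.9, 0.6, 0.2]
grip_width: 39.5
finger_force: 30.0
```

```bash
python3 plan.py 142 0 3
```

```text
clock 8.9833 TCP [ 613.015 -187.961  101.743] turn(units, total) [-0.    -0.002  0.003] deg [-0.001 -0.206  0.261]
blank centre in bed frame [140.917   0.268   5.774] force bed [-0.617  0.778  0.47 ] torque bed [-0.028  0.207 -0.027] grip 39.54662228060873 29.999548494815826
TCP target [ 615.086 -187.676   99.606] shift/25 now [0.043 0.011 0.111] after turn [0.043 0.011 0.111]
```

Request:
{"fn": "play_rows", "kwargs": {"targets": [0,0,0.02,0,0,0,1,0,0,0.02,0,0,0,1,0,0,0.02,0,0,0,1,0,0,0.02,0,0,0,1,0,0,0,0,0,0,1]}}

```text
clock: 9.4
position: [613.8, -188.1, 101.4]
tcp_rot: [[0.887, 0.266, 0.378], [0.246, -0.964, 0.102], [0.392, 0.003, -0.92]]
force: [-5.2, 0.2, 4.7]
grip_width: 39.6
finger_force: 30.0
```

```bash
python3 plan.py
```

```text
clock 9.4 TCP [ 613.813 -188.112  101.396] turn(units, total) [ 0.001 -0.003  0.003] deg [ 0.062 -0.249  0.292]
blank centre in bed frame [141.456  -0.087   5.171] force bed [-2.785  1.583  6.279] torque bed [ 0.173  0.601 -0.075] grip 39.59595727867093 30.000336170196533
```

Request:
{"fn": "play_rows", "kwargs": {"targets": [-0.12,0,-0.03,0,0,0,1,-0.12,0,0,0,0,0,1,-0.12,0,0,0,0,0,1,-0.12,0,0,0,0,0,1,0,0,0,0,0,0,1]}}

```text
clock: 9.82
position: [602.7, -191.2, 96.6]
tcp_rot: [[0.887, 0.266, 0.378], [0.245, -0.964, 0.102], [0.392, 0.003, -0.92]]
force: [-0.2, -0.2, 2.5]
grip_width: 39.5
finger_force: 30.0
```

```bash
python3 plan.py
```

```text
clock 9.8167 TCP [ 602.722 -191.248   96.576] turn(units, total) [ 0.001 -0.003  0.003] deg [ 0.065 -0.259  0.252]
blank centre in bed frame [128.964  -0.205   5.194] force bed [ 0.756 -0.16   2.406] torque bed [-0.008  0.15   0.011] grip 39.47564947663695 30.00066876411438
```

Request:
{"fn": "play_rows", "kwargs": {"targets": [-0.1,0,0,0,0,0,1,-0.1,0,0,0,0,0,1,-0.1,0,0,0,0,0,1,-0.1,0,0,0,0,0,1,0,0,0,0,0,0,1]}}

```text
clock: 10.23
position: [593.8, -193.6, 92.7]
tcp_rot: [[0.887, 0.266, 0.378], [0.246, -0.964, 0.102], [0.391, 0.003, -0.92]]
force: [-0.2, 0.8, 2.8]
grip_width: 39.6
finger_force: 30.0
```

```bash
python3 plan.py
```

```text
clock 10.2333 TCP [ 593.839 -193.626   92.707] turn(units, total) [ 0.001 -0.003  0.003] deg [ 0.056 -0.246  0.262]
blank centre in bed frame [118.987  -0.171   5.19 ] force bed [1.044 0.809 2.552] torque bed [-0.009  0.108 -0.004] grip 39.559653682457075 30.00083237886429
```

Request:
{"fn": "play_rows", "kwargs": {"targets": [-0.1,0,0,0,0,0,1,-0.1,0,0,0,0,0,1,-0.1,0,0,0,0,0,1,-0.1,0,0,0,0,0,1,0,0,0,0,0,0,1]}}

```text
clock: 10.65
position: [585.0, -196.1, 88.9]
tcp_rot: [[0.887, 0.266, 0.378], [0.246, -0.964, 0.102], [0.392, 0.003, -0.92]]
force: [0.7, 0.2, 3.4]
grip_width: 39.4
finger_force: 30.0
```

```bash
python3 plan.py;  python3 - <<'E'
from bench import manip
import cv2,numpy as np
S=manip.read_camera("side")
cv2.imwrite("pics/s3.png",cv2.resize(S["color"][125:195,235:310,::-1],(640,600),interpolation=cv2.INTER_CUBIC))
E
```

```text
clock 10.65 TCP [ 585.043 -196.065   88.865] turn(units, total) [ 0.001 -0.003  0.003] deg [ 0.057 -0.257  0.258]
blank centre in bed frame [109.084  -0.219   5.186] force bed [ 1.961 -0.028  2.813] torque bed [-0.046 -0.097  0.004] grip 39.39151957575624 30.000540018081665
```

View pics/s3.png

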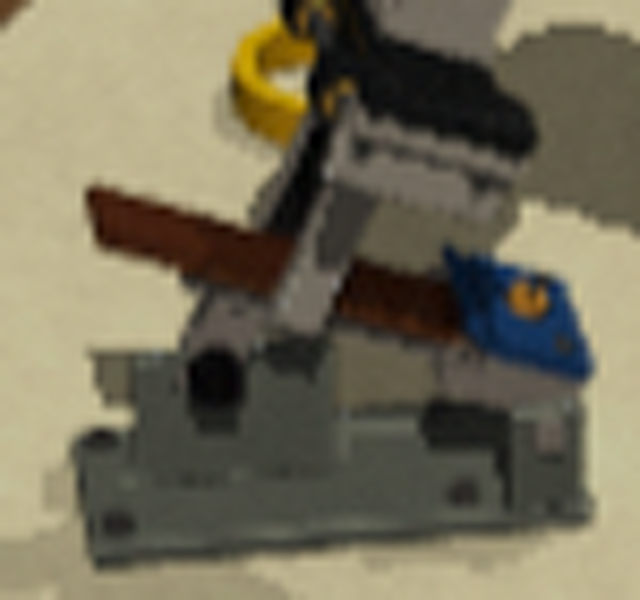

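The side crop shows the blank flat on the tongue, its lower end just under the lip of the blue bridge at (455,310). Sliding on.

Request:
{"fn": "play_rows", "kwargs": {"targets": [-0.1,0,0,0,0,0,1,-0.1,0,0,0,0,0,1,-0.1,0,0,0,0,0,1,-0.1,0,0,0,0,0,1,0,0,0,0,0,0,1]}}

```text
clock: 11.12
position: [576.3, -198.0, 85.1]
tcp_rot: [[0.887, 0.266, 0.378], [0.245, -0.964, 0.103], [0.392, 0.002, -0.92]]
force: [0.4, 2.2, 5.6]
grip_width: 39.6
finger_force: 30.0
```

```bash
python3 plan.py
```

```text
clock 11.1167 TCP [ 576.266 -198.006   85.079] turn(units, total) [ 0.    -0.003  0.003] deg [ 0.004 -0.285  0.252]
blank centre in bed frame [99.339  0.209  5.175] force bed [3.104 2.048 4.762] torque bed [ 0.376 -0.371 -0.102] grip 39.638491655424055 30.002634823322296
```

Request:
{"fn": "play_rows", "kwargs": {"targets": [-0.08,-0.02,-0.01,0,0,0,1,-0.08,0,0,0,0,0,1,-0.08,0,0,0,0,0,1,-0.08,0,0,0,0,0,1,0,0,0,0,0,0,1]}}

```text
clock: 11.53
position: [568.7, -199.9, 81.8]
tcp_rot: [[0.887, 0.266, 0.378], [0.246, -0.964, 0.102], [0.391, 0.002, -0.92]]
force: [0.3, 1.4, 4.2]
grip_width: 39.8
finger_force: 30.0
```

```bash
python3 plan.py
```

```text
clock 11.5333 TCP [ 568.664 -199.928   81.808] turn(units, total) [ 0.    -0.003  0.003] deg [ 0.032 -0.231  0.252]
blank centre in bed frame [90.845  0.348  5.198] force bed [2.204 1.24  3.596] torque bed [ 0.288 -0.247 -0.033] grip 39.783262854401585 30.0006303191185
```

Request:
{"fn": "play_rows", "kwargs": {"targets": [-0.06,-0.01,0,0,0,0,1,-0.06,-0.01,0,0,0,0,1,-0.06,0,0,0,0,0,1,0,0,0,0,0,0,1]}}

```text
clock: 11.87
position: [564.7, -200.8, 80.1]
tcp_rot: [[0.887, 0.266, 0.378], [0.246, -0.964, 0.101], [0.391, 0.003, -0.92]]
force: [0.6, -0.1, 3.8]
grip_width: 39.3
finger_force: 30.0
```

```bash
python3 plan.py
```

```text
clock 11.8667 TCP [ 564.658 -200.829   80.056] turn(units, total) [ 0.001 -0.002  0.003] deg [ 0.069 -0.221  0.274]
blank centre in bed frame [86.384  0.529  5.172] force bed [ 1.96  -0.272  3.263] torque bed [ 0.029 -0.119  0.038] grip 39.28215893111468 29.999805986881256
```

Request:
{"fn": "play_rows", "kwargs": {"targets": [-0.04,0,0,0,0,0,1,-0.04,0,0,0,0,0,1,-0.04,0,0,0,0,0,1,0,0,0,0,0,0,1]}}

```text
clock: 12.2
position: [562.2, -201.4, 79.0]
tcp_rot: [[0.887, 0.266, 0.378], [0.246, -0.964, 0.102], [0.391, 0.003, -0.92]]
force: [-0.2, -0.0, 3.8]
grip_width: 39.1
finger_force: 30.0
```

```bash
python3 plan.py
```

```text
clock 12.2 TCP [ 562.17  -201.439   78.992] turn(units, total) [ 0.001 -0.003  0.003] deg [ 0.061 -0.239  0.272]
blank centre in bed frame [83.611  0.593  5.184] force bed [1.236 0.024 3.562] torque bed [-0.036 -0.159  0.032] grip 39.126988323141084 30.00008225440979
```

Request:
{"fn": "play_rows", "kwargs": {"targets": [-0.04,0,0,0,0,0,1,-0.04,0,0,0,0,0,1,-0.04,0,0,0,0,0,1,0,0,0,0,0,0,1]}}

```text
clock: 12.53
position: [559.5, -202.1, 77.8]
tcp_rot: [[0.887, 0.266, 0.378], [0.246, -0.964, 0.102], [0.391, 0.003, -0.92]]
force: [-0.1, -0.0, 4.1]
grip_width: 39.2
finger_force: 30.0
```

```bash
python3 plan.py
```

```text
clock 12.5333 TCP [ 559.512 -202.097   77.816] turn(units, total) [ 0.001 -0.003  0.003] deg [ 0.053 -0.241  0.271]
blank centre in bed frame [80.632  0.655  5.16 ] force bed [1.535 0.015 3.837] torque bed [-0.042 -0.165 -0.001] grip 39.15116404301099 30.000497102737427
```

Request:
{"fn": "play_rows", "kwargs": {"targets": [-0.04,0,0,0,0,0,1,-0.04,0,0,0,0,0,1,0,0,0,0,0,0,1]}}

```text
clock: 12.78
position: [557.8, -202.6, 77.1]
tcp_rot: [[0.887, 0.266, 0.378], [0.246, -0.964, 0.102], [0.392, 0.003, -0.92]]
force: [0.4, -0.1, 3.7]
grip_width: 39.5
finger_force: 30.0
```

```bash
python3 plan.py
```

```text
clock 12.7833 TCP [ 557.79  -202.584   77.11 ] turn(units, total) [ 0.001 -0.003  0.003] deg [ 0.055 -0.25   0.27 ]
blank centre in bed frame [78.708  0.636  5.203] force bed [ 1.788 -0.219  3.211] torque bed [-0.034 -0.17  -0.012] grip 39.46746971673701 30.00054806470871
```

Request:
{"fn": "play_rows", "kwargs": {"targets": [-0.04,0,0,0,0,0,1,-0.04,0,0,0,0,0,1,0,0,0,0,0,0,1]}}

```text
clock: 13.03
position: [556.9, -202.9, 76.7]
tcp_rot: [[0.886, 0.266, 0.38], [0.245, -0.964, 0.102], [0.393, 0.003, -0.919]]
force: [5.0, 0.6, 2.1]
grip_width: 39.7
finger_force: 30.0
```

```bash
python3 plan.py
```

```text
clock 13.0333 TCP [ 556.882 -202.939   76.701] turn(units, total) [ 0.001 -0.004  0.003] deg [ 0.076 -0.362  0.25 ]
blank centre in bed frame [77.656  0.531  5.201] force bed [ 5.417 -0.755  0.008] torque bed [-0.12  -0.792 -0.083] grip 39.681980425487616 29.999603927135468
```

Request:
{"fn": "play_rows", "kwargs": {"targets": [-0.02,0,0.02,0,0,0,1,0,0,0.02,0,0,0,1,0,0,0,0,0,0,1,0,0,0,0,0,0,1]}}

```text
clock: 13.37
position: [556.9, -202.9, 76.6]
tcp_rot: [[0.886, 0.266, 0.38], [0.246, -0.964, 0.102], [0.394, 0.003, -0.919]]
force: [0.7, 1.9, 7.7]
grip_width: 39.5
finger_force: 30.0
```

```bash
python3 plan.py
```

```text
clock 13.3667 TCP [ 556.883 -202.932   76.646] turn(units, total) [ 0.001 -0.004  0.003] deg [ 0.08  -0.373  0.29 ]
blank centre in bed frame [77.638  0.538  5.149] force bed [4.082 1.603 6.687] torque bed [ 0.153 -0.683 -0.131] grip 39.47742107276662 30.00217616558075
```

Request:
{"fn": "play_rows", "kwargs": {"targets": [0,-0.01,0.015,0,0,0,1,0,0,0.01,0,0,0,1,0,0,0,0,0,0,1,0,0,0,0,0,0,1,0,0,0,0,0,0,1]}}

```text
clock: 13.78
position: [556.9, -202.9, 76.6]
tcp_rot: [[0.886, 0.266, 0.38], [0.246, -0.964, 0.101], [0.393, 0.004, -0.919]]
force: [-0.9, 1.8, 10.2]
grip_width: 39.2
finger_force: 30.0
```

```bash
cat > avg.py <<'E'
from plan import *
F=[];M=[];Z=[]
for i in range(8):
    c=manip.read_camera("side"); o=manip.get_obs(); F.append(RB.T@o["force"]);M.append(RB.T@o["ft_torque"]);Z.append(RB.T@(o["position"]-RT@OFF-STOP))
F=np.array(F);M=np.array(M);f=F.mean(0);m=M.mean(0)-[0,.19,0]
print("F",f,F.std(0),"M",M.mean(0),"pos",np.mean(Z,0),"clock",o["clock"],"pitch",np.degrees(np.arcsin(o["tcp_rot"][2,0])))
print("CoP x mm",1e3*(-.18*f[0]-m[1])/f[2],"y",1e3*(m[0]-.18*f[1])/f[2])
cv2.imwrite("pics/end.png",cv2.resize(c["color"][125:195,235:310,::-1],(640,600),interpolation=cv2.INTER_CUBIC))
E
python3 avg.py
```

```text
F [3.239 1.5   9.249] [0.504 0.28  0.456] M [ 0.258 -0.452 -0.094] pos [77.654  0.507  5.111] clock 14.1833 pitch 23.160739930161945
CoP x mm 6.37060853341963 y -1.304636102604912
```

View pics/end.png

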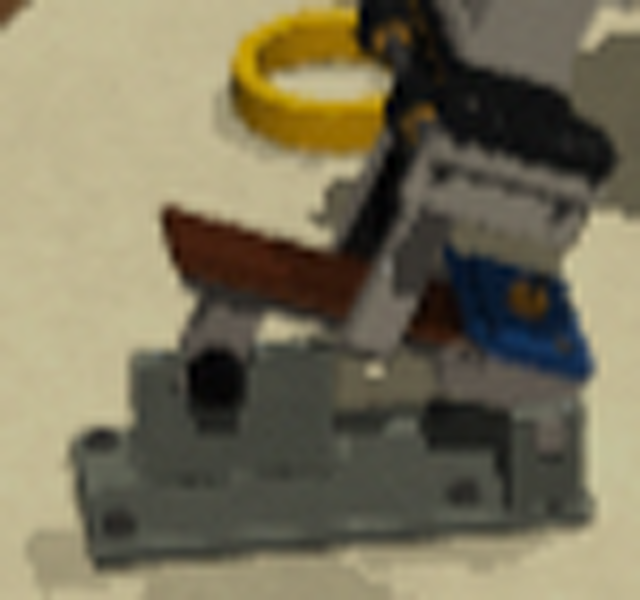

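The side crop shows the blank lying along the bed. Its upper end, at (165,215), is about 10 mm past the tongue tip, and its lower end is under the bridge. The readings agree: x no longer advances against the stop, the push into the bed is steady at about 9.3 N (9.9 N total), and the pressure is centred. Handing in.

```bash
python3 -c "
from bench import manip
print(manip.close_job())"
```

```text
the job is handed in; nothing more can be done
None
```

I handed the job in at about 14 s with the dark blank home against the stop and flush on the bed as far as force readings can show. It was still gripped, with a steady push of about 9.3 N into the bed (9.9 N in total).

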